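# Press the tin's lid home in the quick clamp

### The arm

A 6-joint arm with a two-finger parallel gripper is mounted at the origin on a cart in front of the work surface, level with it; the furniture and walls round the work are solid. World frame = base frame: x ahead of the robot, y to its left, z up, the work surface at z = 0. Lengths are in mm, angles in rad, forces in N, time in s.
With the tool pointing down it reaches from about 400 to 925 mm from the base axis. Payload 12.5 kg.
Tool frame: the origin (TCP) lies at the very end of the fingers, on their centre line; the grasp point (between the pads) lies 19 mm behind it; y points along the fingers, z is the direction in which the jaws open and shut, and the axes are right-handed (so a half turn about y gives the same grasp; the last joint's range is limited). The gripper opens to 95 mm and grips with 3 to 60 N. Pads are 20 mm wide; open, the fingers measure 119 mm over their backs; the gripper's body (75 mm by 180 mm) begins 59 mm behind the grasp point.
Start: joints at [1.173, 0.491, 1.559, -0, 1.092, -0.106], TCP at [179.781, 598.603, 214.661] pointing down, gripper open.
Joint ranges: [-3.1, 3.1], [-0.84, 2.19], [0.05, 2.79], [-1.13, 4.28], [0.06, 2.93], [-2.69, 2.69]. Speed limits (rad/s): [2.22, 2.22, 2.79, 3.14, 3.14, 3.14].

### API

Orientations are given as [roll, pitch, yaw] about the fixed x, y, z axes, in that order (R = Rz(yaw) Ry(pitch) Rx(roll)).
In Python, from cell import env, optics gives the robot as it stands.
- The arm moves only by the tool drive_tool, never from a script. Its argument "steps" is a list of rows, each an object with "slide": the shift along the tool's x, y, z in m, a list of three; "dr": the turn, a rotation vector about the tool's x, y, z in rad, a list of three; "fingers": the finger opening in m, from 0 to 0.0951. A call has 1 to 5 rows; each row is the pose to reach, as a shift and turn from the pose commanded when the call began, along the tool's axes at that moment; what a row does not reach only later rows make up. A row lasts 1/12 s, in which the tool goes at most 41.7 mm and 7.16 degrees, less where a joint would pass 70% of its speed; a pose out of reach is approached as far as the arm can. A call with a gripper value outside its range is refused whole. The fingers move at their own pace and stop on an object; the grip force is fixed at half the most. Time passes only in rows, so rows that repeat a pose let the fingers close. It gives the time, the measured TCP pose, the force and the opening at its end, in the units of the state.
- env.state(): the state, without advancing time (a new reading comes with each control period).
- optics.read_camera(name): name is "side" or "top" or "wrist"; returns the picture (400x640x3 uint8, red, green, blue); there is no depth.
- optics.camera_model(name): a dict with "mtx" (3x3 intrinsics, pixels), "R" (3x3) and "t" (3): a world point X has camera coordinates R X + t. Camera axes: x right, y down, z forward; pixel columns grow to the right and rows downward; lengths in mm; the calibration is good to about 2 mm. A picture is of the moment at which its call begins: read the wrist's pose just before it. camera_model takes no time and is no camera call; for the wrist camera it gives the pose at the moment of the call.
- env.job_done(): hands the job in, once; it reports no verdict.
The state is a dict: "t": time; "joints": joint angles; "qvel": joint speeds; "tau": joint torques, N m; "eef_pos": TCP position; "tcp_rot": TCP orientation; "ft_force": force on the tool from outside, world axes, zero at the start; "moment": the same for the moment, N m; "opening": opening from 0.0 (shut) to 1.0 (fully open).
Only numpy, scipy, OpenCV 4.12 (cv2) and the standard library are available. Lean on these libraries where they do the work, as an engineer would, in place of code of your own. Each camera call takes 0.05 s, during which the arm holds its last target.

### The job

The green tin lies between the pads of the bench clamp with its lid part-way out. Squeeze the clamp's yellow trigger, as often as needed, until the jaw has pressed the lid fully home; then press the red release tab right down and hold it a moment, so that the jaw springs all the way back open. Leave the tin lying between the pads and do not touch it with the fingers.

Things in the scene. Friction and masses are not known exactly. Their poses are not given: they have to be found in the camera images.
- clamp_squeeze (a point): black/yellow bar clamp on its side, bolted down. Point midway between handle and FULLY SQUEEZED trigger, 36 mm up. x: level, along the bar to the sliding jaw; y: level, to the tin; z up. Two upright slabs, tops 52 mm up, reach 40 mm along y either way: black handle, fixed, x -13..+1 mm; yellow trigger 10 mm thick, outer face at x +31 mm at rest, +13 squeezed. Fingers centred here open over 62 mm
- trigger (a joint): yellow trigger, m: 0 at rest, 0.018 fully squeezed (slides to -x). Pinch it against the handle from above or push its outer face; drawing the jaw takes about 20 N. A full squeeze draws the jaw 10 to 18 mm, after up to 8 mm of slack (8 mm ratchet teeth); on letting go the jaw may slip back 3 mm. Let the trigger (sprung, 5 to 7 N) come right back before the next; 2 or 3 do it
- tab_top (a point): centre of the top of the red release tab, 26 x 26 mm, 86 mm above the bench, on the black housing (74 x 46 mm, 64 mm tall). Axes as the clamp's. It presses straight down 8 mm (8 N to start, 9 N at the bottom) and springs back. Pressed nearly to the bottom (6 mm or more) for about a second, with the trigger let go, it frees ratchet and brake and a spring opens the jaw
- clamp_jaw (a joint): travel of the sliding jaw in m: 0 fully open (pads 155 mm apart), grows as it closes; about 0.036 when it presses the shut tin. Starts at 0.004 to 0.012
- tin_lid (a joint): how far the lid stands out of the tin in m: 0 fully home; starts at 0.008 to 0.014
- tin: square green tin, 68 x 68 x 119 mm with its lid home, lying between the clamp's yellow pads; origin at the centre of its bottom (34 mm above the bench), z axis along the tin from the bottom to the lid, level. The bottom is against the fixed pad (1 to 4 mm off), the lid faces the sliding jaw

How it is judged:
By the outcome, as a careful person would: the job done as asked, in the order asked, and still so for the second after the job is handed in, with the robot touching nothing.
It also fails if it takes over 45 s, if anything falls off the work surface, if the arm or the gripper's body presses on something with over 40 N, if the wrist force passes 120 N, or if a joint passes its speed limit or range.

## Working session

There is one attempt and no reset: what is moved stays moved. The work goes in short steps, Python scripts to look and compute and a tool call to move; the robot and the scene stay as the last step left them, time stands still between calls to the robot, and variables do not carry over. Pictures are saved under pics/ and viewed, and the job is handed in when it is done.

Besides the shell and the picture viewer there is one more tool, called after "Emit:" as name(argument=value, ...), one argument or row to a line, values as JSON. drive_tool: Moves the arm, as the interface text tells. Its arguments: {"type":"object","properties":{"steps":{"type":"array","items":{"type":"object","properties":{"slide":{"type":"array","items":{"type":"number"}},"dr":{"type":"array","items":{"type":"number"}},"fingers":{"type":"number"}}}}},"required":["steps"]}

```bash
ls; mkdir -p pics; python3 - <<'E'
from cell import env, optics
import cv2
print(env.state())
for n in ["side","top","wrist"]:
    m=optics.camera_model(n); print(n,m)
    cv2.imwrite(f"pics/{n}0.png",optics.read_camera(n)[:,:,::-1])
E
```

```text
pics
{'t': 0.0, 'joints': array([ 1.17339305e+00,  4.91581217e-01,  1.55944181e+00, -1.69938424e-07,
        1.09171938e+00, -1.05565587e-01]), 'qvel': array([ 0.00094899, -0.00129104,  0.00077461, -0.00015475, -0.00104781,
        0.00294328]), 'tau': array([ 1.71371516e-05, -6.12654734e+01, -2.58165944e+01,  6.92673004e-02,
        4.82658797e-02, -1.25257079e-04]), 'eef_pos': array([179.68271239, 598.35840926, 214.05092968]), 'tcp_rot': array([-1.57193970e+00,  1.20999931e-04, -2.91837677e-01]), 'ft_force': array([-0.42288623, -0.58003851, -0.55184199]), 'moment': array([-0.00777837,  0.01382117,  0.04876478]), 'opening': 0.9989112057459981}
side {'mtx': array([[411.38518669,   0.        , 322.87559491],
       [  0.        , 411.38518669, 203.76720286],
       [  0.        ,   0.        ,   1.        ]]), 'R': array([[-0.99578746, -0.09108472, -0.01053146],
       [-0.02537887,  0.38416557, -0.92291534],
       [ 0.08810931, -0.91876024, -0.38485889]]), 't': array([5.94961902e+02, 8.67098136e-02, 1.02968520e+03])}
top {'mtx': array([[512.33491294,   0.        , 325.83105873],
       [  0.        , 512.33491294, 202.50450288],
       [  0.        ,   0.        ,   1.        ]]), 'R': array([[-0.0132314 , -0.99970453,  0.02039052],
       [-0.98845916,  0.00999948, -0.15115718],
       [ 0.15090862, -0.02215522, -0.98829942]]), 't': array([207.02654927, 602.35446743, 843.9946346 ])}
wrist {'mtx': array([[282.23605687,   0.        , 318.53518135],
       [  0.        , 282.23605687, 196.96922149],
       [  0.        ,   0.        ,   1.        ]]), 'R': array([[ 0.28794993,  0.95764485, -0.00109092],
       [ 0.92147313, -0.27676312,  0.2725609 ],
       [ 0.26071462, -0.07948914, -0.96213791]]), 't': array([-626.20645404,  -28.994648  ,  391.65025567])}
```

View pics/side0.png

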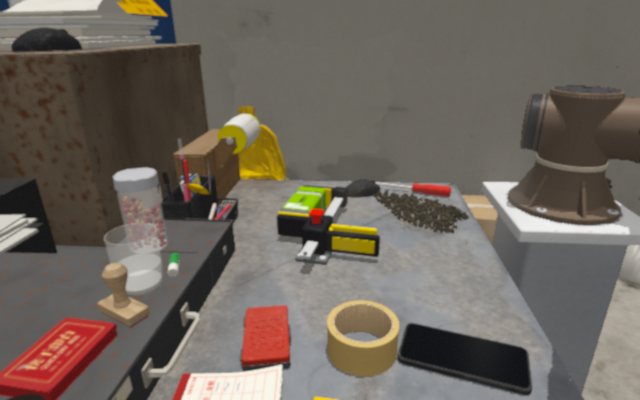

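View pics/top0.png

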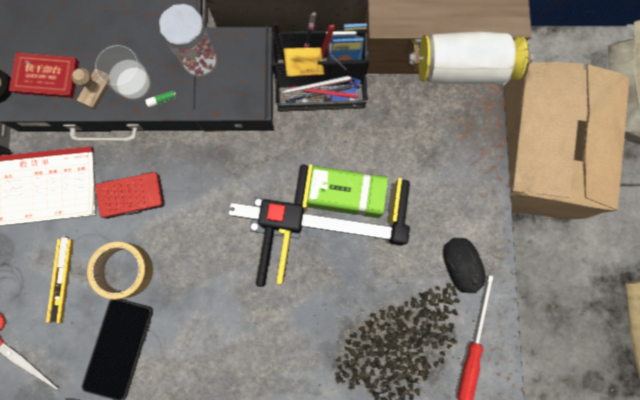

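View pics/wrist0.png

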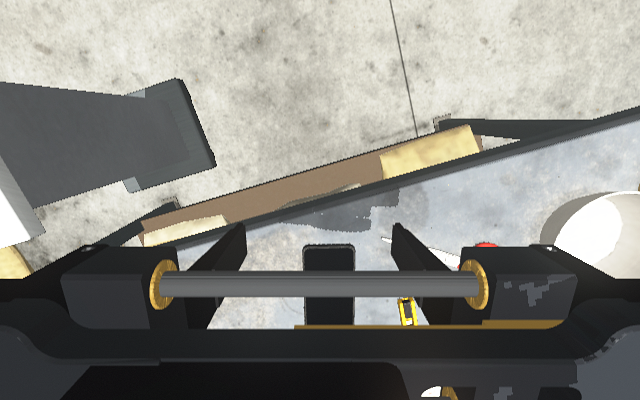

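The top view shows the clamp: black handle near (263,255), yellow trigger (284,255), red tab (276,212), and the tin with its pads from col 305 to 400. Next I'll measure them.

```bash
cat > h.py <<'E'
from cell import env, optics
import cv2, numpy as np
def ray(n,uv,z,m=None):
    m=m or optics.camera_model(n)
    K,R,t=m["mtx"],m["R"],m["t"]; c=-R.T@t
    d=R.T@np.linalg.inv(K)@np.array([uv[0],uv[1],1.])
    return c+d*(z-c[2])/d[2]
def proj(n,X):
    m=optics.camera_model(n); p=m["mtx"]@(m["R"]@np.asarray(X,float)+m["t"]); return p[:2]/p[2]
def crop(n,img,x0,y0,x1,y1,s,name):
    cv2.imwrite(name,cv2.resize(img[y0:y1,x0:x1],None,fx=s,fy=s,interpolation=cv2.INTER_CUBIC))
E
python3 - <<'E'
from h import *
im=cv2.imread("pics/top0.png"); crop("top",im,220,150,420,295,4,"pics/topc.png")
s=cv2.imread("pics/side0.png"); crop("side",s,260,170,400,275,5,"pics/sidec.png")
m=optics.camera_model("top"); print(-m["R"].T@m["t"])
for n,i in(("top",im),("side",s)):
    h=cv2.cvtColor(i,cv2.COLOR_BGR2HSV)
    for nm,lo,hi in(("red",(0,150,100),(8,255,255)),("yel",(22,150,90),(32,255,255)),("grn",(35,120,80),(60,255,255))):
        k=cv2.inRange(h,lo,hi)
        c,_=cv2.findContours(k,cv2.RETR_EXTERNAL,cv2.CHAIN_APPROX_NONE)
        for q in c:
            if cv2.contourArea(q)>30:
                r=cv2.minAreaRect(q); 
                if 220<r[0][0]<420 and 150<r[0][1]<300: print(n,nm,r,cv2.boxPoints(r).round(1).tolist())
E
```

```text
[470.77597768 219.64103316 920.94822611]
top red ((275.55999755859375, 212.07998657226562), (16.404878616333008, 16.404876708984375), 8.130102157592773) [[266.29998779296875, 219.0], [268.6000061035156, 202.8000030517578], [284.79998779296875, 205.10000610351562], [282.5, 221.39999389648438]]
top yel ((285.0, 256.5), (53.0, 10.0), 90.0) [[280.0, 230.0], [290.0, 230.0], [290.0, 283.0], [280.0, 283.0]]
top yel ((395.8420104980469, 201.0446014404297), (6.251394271850586, 43.0699462890625), 7.431407928466797) [[390.0, 222.0], [395.5, 179.3000030517578], [401.70001220703125, 180.10000610351562], [396.20001220703125, 222.8000030517578]]
top yel ((306.64849853515625, 187.38645935058594), (5.088303089141846, 41.565486907958984), 7.594643592834473) [[301.3999938964844, 207.6999969482422], [306.8999938964844, 166.39999389648438], [311.8999938964844, 167.10000610351562], [306.3999938964844, 208.3000030517578]]
top grn ((376.4964599609375, 195.66148376464844), (18.111160278320312, 40.683719635009766), 10.713123321533203) [[363.79998779296875, 214.0], [371.3999938964844, 174.0], [389.200012207031
[... 1183 characters left out ...]
220703125, 213.8000030517578], [307.8999938964844, 216.89999389648438]]
side yel ((328.0938720703125, 196.81472778320312), (18.167997360229492, 6.910964012145996), 85.91438293457031) [[324.0, 188.0], [330.8999938964844, 187.5], [332.20001220703125, 205.60000610351562], [325.29998779296875, 206.10000610351562]]
side yel ((251.44491577148438, 152.57298278808594), (54.63484191894531, 66.2015609741211), 88.36341857910156) [[217.60000610351562, 126.19999694824219], [283.79998779296875, 124.30000305175781], [285.29998779296875, 178.89999389648438], [219.10000610351562, 180.8000030517578]]
side grn ((306.0, 198.0), (24.0, 38.0), 90.0) [[287.0, 186.0], [325.0, 186.0], [325.0, 210.0], [287.0, 210.0]]
```

View pics/topc.png

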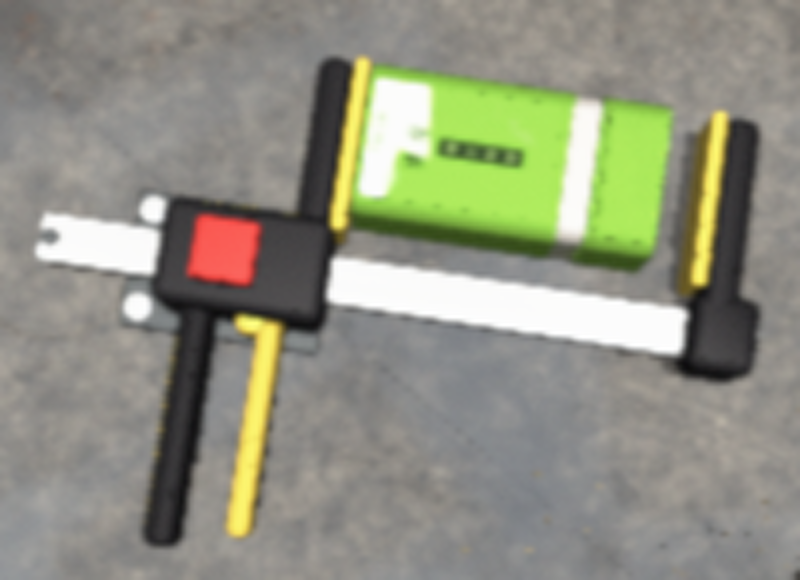

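View pics/sidec.png

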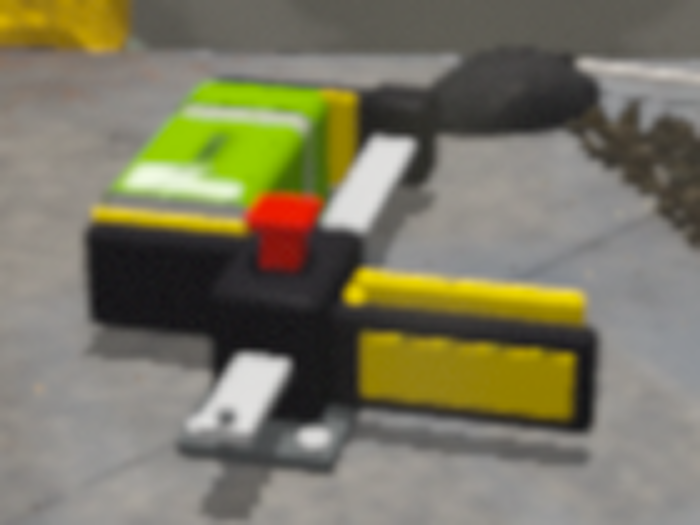

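```bash
python3 - <<'E'
from h import *
def c(x,y,z): return ray("top",(220+x/4-.375,150+y/4-.375),z)
tab=ray("top",(275.1,211.9),86); print("tab",tab)
P=lambda *a:c(*a).round(1)
print("handle end",P(145,535,52),P(182,538,52),"near",P(184,315,52),P(213,315,52))
print("trig end",P(228,530,52),P(253,533,52),"near",P(255,322,52),P(281,322,52))
b0=P(340,258,0);b1=P(690,305,0)
for z in (30,): 
  a=[P(330,257,z),P(690,308,z),P(330,305,z),P(684,354,z)]; print("bar",a,[np.degrees(np.arctan2(*(a[i+1]-a[i])[1::-1])) for i in(0,2)])
print("tabs",[P(*q,86) for q in((200,214),(261,222),(250,285),(188,276))])
print("tin",[P(*q,68) for q in((378,70),(670,105),(652,258),(352,228))])
print("pad slide", P(714,112,52),P(692,285,52),"fix",P(370,60,60),P(348,228,60))
# side check
print("side tab top", [ray("side",(260+x/5-.4,170+y/5-.4),86).round(1) for x,y in((255,195),(322,197),(312,225),(247,222))])
print("side trig top", [ray("side",(260+x/5-.4,170+y/5-.4),52).round(1) for x,y in((585,290),(358,268),(583,325),(348,300))])
print("side handle top", [ray("side",(260+x/5-.4,170+y/5-.4),52).round(1) for x,y in((590,325),(595,342),(358,308))])
E
```

```text
tab [583.51469473 284.39468518  86.        ]
handle end [467.9 318.9  52. ] [466.5 303.5  52. ] near [560.  303.1  52. ] [559.9 290.8  52. ]
trig end [469.5 284.3  52. ] [468.2 273.8  52. ] near [556.7 272.9  52. ] [556.6 261.9  52. ]
bar [array([587.1, 241.5,  30. ]), array([562.9,  84.1,  30. ]), array([566. , 241.6,  30. ]), array([542.8,  87.4,  30. ])] [np.float64(-98.74069145387205), np.float64(-98.55620132977589)]
tabs [array([598.2, 293.4,  86. ]), array([594.6, 268.4,  86. ]), array([568.6, 272.9,  86. ]), array([572.6, 298.2,  86. ])]
tin [array([662.1, 219.6,  68. ]), array([645.8,  95.6,  68. ]), array([580.3, 105.2,  68. ]), array([594.3, 231.2,  68. ])]
pad slide [645.8  74.2  52. ] [570.5  86.3  52. ] fix [668.3 223.   60. ] [595.5 233.   60. ]
side tab top [array([595.8, 270.2,  86. ]), array([569.6, 270.4,  86. ]), array([571. , 297.2,  86. ]), array([595.8, 296.1,  86. ])]
side trig top [array([467.1, 275.8,  52. ]), array([556.3, 262. ,  52. ]), array([468.7, 305.9,  52. ]), array([558.1, 290.9,  52. ])]
side handle top [array([466.1, 305.7,  52. ]), array([464.7, 319.4,  52. ]), array([553.8, 297.6,  52. ])]
```

Emit:
drive_tool(
  steps=[
    {"slide": [0.033,0.008,-0.016],"dr": [0,-0.028,0],"fingers": 0.095},
    {"slide": [0.066,0.016,-0.032],"dr": [0,-0.056,0],"fingers": 0.095},
    {"slide": [0.099,0.024,-0.048],"dr": [0,-0.084,0],"fingers": 0.095},
    {"slide": [0.132,0.032,-0.064],"dr": [0,-0.113,0],"fingers": 0.095},
    {"slide": [0.165,0.04,-0.08],"dr": [0,-0.141,0],"fingers": 0.095},
  ],
)

```text
t: 0.57
eef_pos: [315.6, 473.2, 174.2]
tcp_rot: [-1.571, 0.0, -0.149]
ft_force: [1.2, 0.3, -0.7]
opening: 1.004
```

Emit:
drive_tool(
  steps=[
    {"slide": [0.031,0.006,-0.021],"fingers": 0.095},
    {"slide": [0.062,0.012,-0.042],"fingers": 0.095},
    {"slide": [0.093,0.018,-0.063],"fingers": 0.095},
    {"slide": [0.124,0.024,-0.084],"fingers": 0.095},
    {"slide": [0.155,0.03,-0.105],"fingers": 0.095},
  ],
)

```text
invalid input
```

Emit:
drive_tool(
  steps=[
    {"slide": [0.03,0.01,-0.02],"fingers": 0.095},
    {"slide": [0.06,0.02,-0.04],"fingers": 0.095},
    {"slide": [0.06,0.02,-0.04],"fingers": 0.095},
    {"slide": [0.06,0.02,-0.04],"fingers": 0.095},
  ],
)

```text
invalid input
```

```bash
python3 - <<'E'
from h import *
for n in ["top","wrist"]: cv2.imwrite(f"pics/{n}1.png",optics.read_camera(n)[:,:,::-1])
s=env.state(); print(s["eef_pos"],s["tcp_rot"])
for X in [(506,299,52),(506,299,17),(583.5,284.4,86)]: print(proj("wrist",X),proj("top",X))
E
```

```text
[317.51211333 471.3045472  173.43486057] [-1.57302810e+00  6.91905216e-04 -1.53750423e-01]
[206.434991   354.36028559] [267.89227033 260.32679214]
[216.08861526 334.06276488] [269.7190521  261.11883682]
[200.68931667 428.35362384] [275.09673981 211.90890973]
```

View pics/wrist1.png

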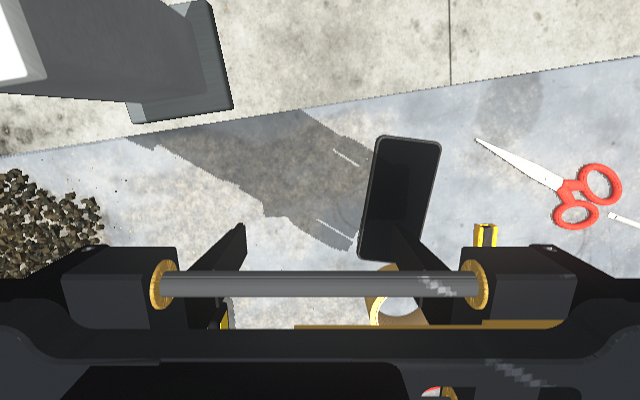

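View pics/top1.png

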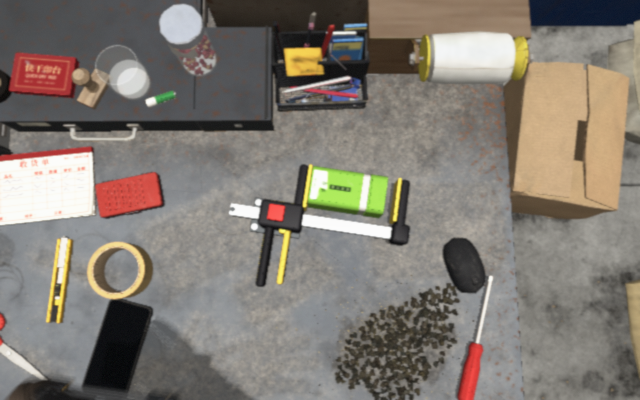

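The clamp is unobstructed in both pictures and unmoved, though the wrist view is blocked by the gripper. The rows need "dr" included.

Emit:
drive_tool(
  steps=[
    {"slide": [0.031,0.006,-0.021],"dr": [0,0,0],"fingers": 0.095},
    {"slide": [0.062,0.012,-0.042],"dr": [0,0,0],"fingers": 0.095},
    {"slide": [0.093,0.018,-0.063],"dr": [0,0,0],"fingers": 0.095},
    {"slide": [0.124,0.024,-0.084],"dr": [0,0,0],"fingers": 0.095},
    {"slide": [0.155,0.03,-0.105],"dr": [0,0,0],"fingers": 0.095},
  ],
)

```text
t: 1.08
eef_pos: [453.1, 346.6, 144.4]
tcp_rot: [-1.571, -0.0, -0.15]
ft_force: [1.5, -0.6, -0.8]
opening: 0.996
```

Emit:
drive_tool(
  steps=[
    {"slide": [0.03,0.01,-0.02],"dr": [0,0,0],"fingers": 0.095},
    {"slide": [0.06,0.02,-0.04],"dr": [0,0,0],"fingers": 0.095},
    {"slide": [0.06,0.02,-0.04],"dr": [0,0,0],"fingers": 0.095},
    {"slide": [0.06,0.02,-0.04],"dr": [0,0,0],"fingers": 0.095},
  ],
)

```text
t: 1.42
eef_pos: [506.3, 297.9, 123.9]
tcp_rot: [-1.571, 0.001, -0.154]
ft_force: [-0.5, -0.4, 0.5]
opening: 0.999
```

```bash
python3 - <<'E'
from h import *
i=optics.read_camera("side")[:,:,::-1]; crop("s",i,240,100,440,275,4,"pics/side2.png")
s=env.state(); print(s["eef_pos"],s["tcp_rot"],s["ft_force"],s["qvel"].round(3))
E
```

```text
[505.47442277 298.81023413 124.3294675 ] [-1.57104607e+00  8.37404216e-04 -1.52086645e-01] [-0.35271854  0.52348832 -0.29330795] [ 0.031 -0.016  0.003  0.001  0.     0.   ]
```

View pics/side2.png

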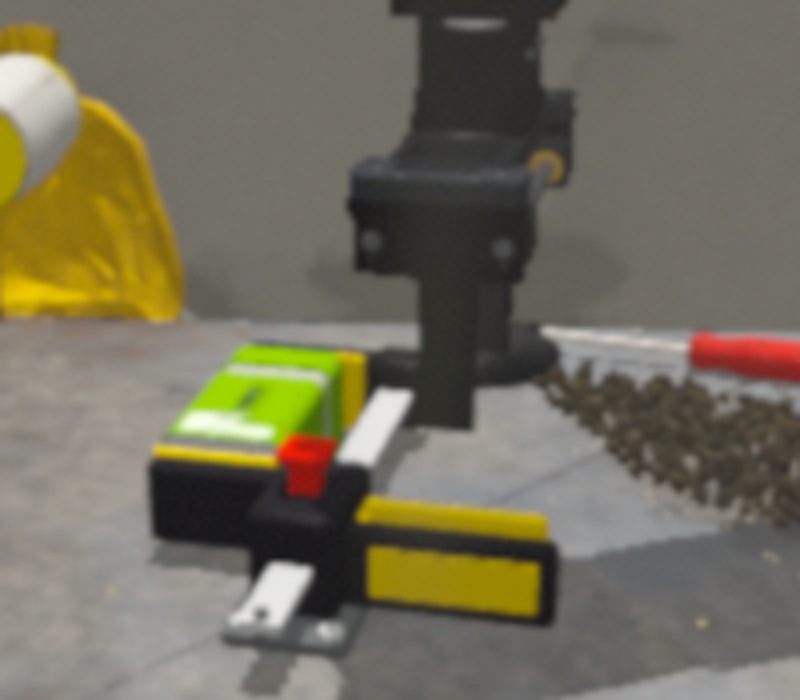

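The tool is centred over the handle and trigger, with the fingers clear, so I'll descend.

Emit:
drive_tool(
  steps=[
    {"slide": [0,0.03,0],"dr": [0,0,0],"fingers": 0.095},
    {"slide": [0,0.06,0],"dr": [0,0,0],"fingers": 0.095},
    {"slide": [0,0.085,0],"dr": [0,0,0],"fingers": 0.095},
    {"slide": [0,0.105,0],"dr": [0,0,0],"fingers": 0.095},
    {"slide": [0,0.105,0],"dr": [0,0,0],"fingers": 0.095},
  ],
)

```text
t: 1.88
eef_pos: [503.1, 299.5, 16.7]
tcp_rot: [-1.573, 0.004, -0.149]
ft_force: [-1.0, 0.2, -1.0]
opening: 0.997
```

Emit:
drive_tool(
  steps=[
    {"slide": [0,0,0],"dr": [0,0,0],"fingers": 0.06},
    {"slide": [0,0,0],"dr": [0,0,0],"fingers": 0.06},
    {"slide": [0,0,0],"dr": [0,0,0],"fingers": 0.05},
    {"slide": [0,0,0],"dr": [0,0,0],"fingers": 0.04},
    {"slide": [0,0,0],"dr": [0,0,0],"fingers": 0.03},
  ],
)

```text
t: 2.3
eef_pos: [505.9, 299.1, 20.7]
tcp_rot: [-1.57, -0.001, -0.151]
ft_force: [0.0, -0.5, -0.3]
opening: 0.708
```

Emit:
drive_tool(
  steps=[
    {"slide": [0,0,0],"dr": [0,0,0],"fingers": 0.02},
    {"slide": [0,0,0],"dr": [0,0,0],"fingers": 0.01},
    {"slide": [0,0,0],"dr": [0,0,0],"fingers": 0.01},
    {"slide": [0,0,0],"dr": [0,0,0],"fingers": 0.01},
    {"slide": [0,0,0],"dr": [0,0,0],"fingers": 0.01},
  ],
)

```text
t: 2.72
eef_pos: [505.6, 297.5, 20.1]
tcp_rot: [-1.572, 0.0, -0.151]
ft_force: [-0.6, 18.2, -1.3]
opening: 0.356
```

Emit:
drive_tool(
  steps=[
    {"slide": [0,0,0],"dr": [0,0,0],"fingers": 0.01},
    {"slide": [0,0,0],"dr": [0,0,0],"fingers": 0.01},
    {"slide": [0,0,0],"dr": [0,0,0],"fingers": 0.01},
    {"slide": [0,0,0],"dr": [0,0,0],"fingers": 0.01},
  ],
)

```text
t: 3.05
eef_pos: [506.3, 301.5, 20.1]
tcp_rot: [-1.567, -0.002, -0.152]
ft_force: [0.3, 21.6, -2.7]
opening: 0.272
```

```bash
python3 - <<'E'
from h import *
i=optics.read_camera("top")[:,:,::-1]; crop("s",i,220,150,420,295,4,"pics/top3.png")
s=env.state(); print(s["eef_pos"],s["opening"]*95.1,s["ft_force"])
E
```

```text
[506.30620166 301.48744727  20.04501942] 25.92892771699187 [-0.5896681  21.49820642 -2.41778127]
```

View pics/top3.png

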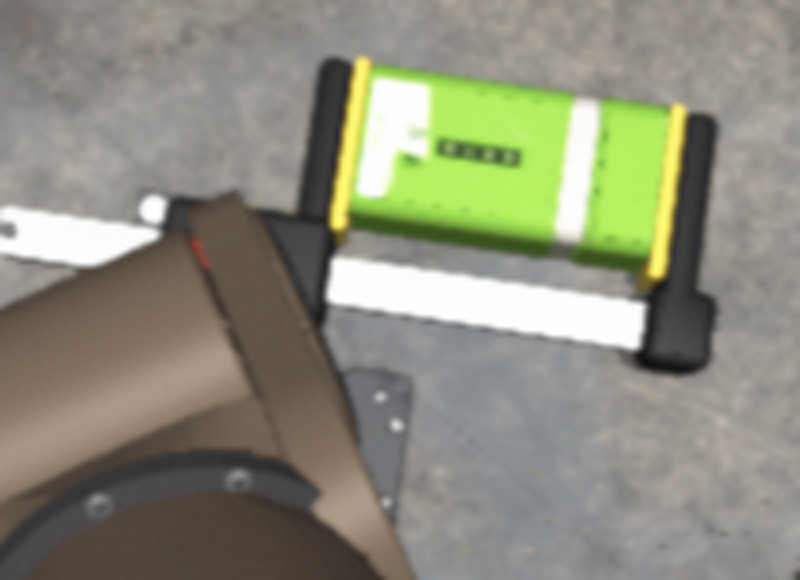

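The first squeeze went full (opening 26 mm) and the sliding jaw now touches the lid near (670,190). I'll release fully and squeeze again.

Emit:
drive_tool(
  steps=[
    {"slide": [0,0,0.0015],"dr": [0,0,0],"fingers": 0.09},
    {"slide": [0,0,0.0025],"dr": [0,0,0],"fingers": 0.09},
    {"slide": [0,0,0.0025],"dr": [0,0,0],"fingers": 0.09},
    {"slide": [0,0,0.0025],"dr": [0,0,0],"fingers": 0.09},
    {"slide": [0,0,0.0025],"dr": [0,0,0],"fingers": 0.09},
  ],
)

```text
t: 3.52
eef_pos: [505.8, 300.9, 19.7]
tcp_rot: [-1.571, 0.0, -0.151]
ft_force: [-1.5, -4.1, 3.9]
opening: 0.561
```

Emit:
drive_tool(
  steps=[
    {"slide": [0,0,0],"dr": [0,0,0],"fingers": 0.09},
    {"slide": [0,0,0],"dr": [0,0,0],"fingers": 0.09},
    {"slide": [0,0,0],"dr": [0,0,0],"fingers": 0.09},
    {"slide": [0,0,0],"dr": [0,0,0],"fingers": 0.09},
    {"slide": [0,0,0],"dr": [0,0,0],"fingers": 0.09},
  ],
)

```text
t: 3.93
eef_pos: [506.0, 301.6, 19.5]
tcp_rot: [-1.571, -0.0, -0.151]
ft_force: [-1.0, -0.5, 0.7]
opening: 0.91
```

```bash
python3 - <<'E'
from h import *
i=optics.read_camera("side")[:,:,::-1]; crop("s",i,240,100,440,275,4,"pics/side4.png")
s=env.state(); print(s["eef_pos"],s["opening"]*95.1,s["ft_force"])
E
```

```text
[505.95067089 301.52021715  19.54774605] 88.22036971736046 [-0.04857254  0.55060585  0.01321684]
```

View pics/side4.png

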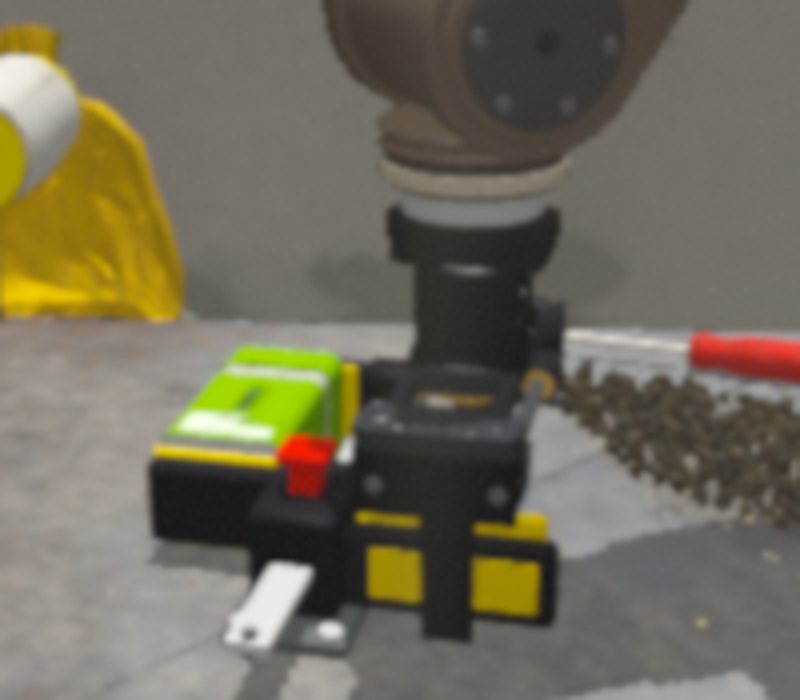

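The trigger looks to be back at rest, so here is the second squeeze.

Emit:
drive_tool(
  steps=[
    {"slide": [0,0,0],"dr": [0,0,0],"fingers": 0.05},
    {"slide": [0,0,0],"dr": [0,0,0],"fingers": 0.03},
    {"slide": [0,0,0],"dr": [0,0,0],"fingers": 0.01},
    {"slide": [0,0,0],"dr": [0,0,0],"fingers": 0.01},
    {"slide": [0,0,0],"dr": [0,0,0],"fingers": 0.01},
  ],
)

```text
t: 4.4
eef_pos: [505.9, 301.3, 19.6]
tcp_rot: [-1.571, -0.0, -0.151]
ft_force: [0.1, -0.2, 0.2]
opening: 0.656
```

Emit:
drive_tool(
  steps=[
    {"slide": [0,0,0],"dr": [0,0,0],"fingers": 0.01},
    {"slide": [0,0,0],"dr": [0,0,0],"fingers": 0.01},
    {"slide": [0,0,0],"dr": [0,0,0],"fingers": 0.01},
    {"slide": [0,0,0],"dr": [0,0,0],"fingers": 0.01},
    {"slide": [0,0,0],"dr": [0,0,0],"fingers": 0.01},
  ],
)

```text
t: 4.82
eef_pos: [505.9, 299.9, 19.6]
tcp_rot: [-1.572, 0.001, -0.151]
ft_force: [-0.1, 22.1, -7.8]
opening: 0.303
```

Emit:
drive_tool(
  steps=[
    {"slide": [0,0,0],"dr": [0,0,0],"fingers": 0.01},
    {"slide": [0,0,0],"dr": [0,0,0],"fingers": 0.01},
    {"slide": [0,0,0],"dr": [0,0,0],"fingers": 0.01},
  ],
)

```text
t: 5.07
eef_pos: [505.9, 300.8, 19.6]
tcp_rot: [-1.572, 0.0, -0.151]
ft_force: [1.1, -6.4, 1.0]
opening: 0.29
```

```bash
python3 - <<'E'
from h import *
i=optics.read_camera("top")[:,:,::-1]; crop("s",i,220,150,420,295,4,"pics/top5.png")
s=env.state(); print(s["eef_pos"],s["opening"]*95.1,s["ft_force"])
E
```

```text
[505.93276661 300.77974332  19.57623145] 27.552213043114623 [ 1.73168209 -6.10026636  0.91636199]
```

View pics/top5.png

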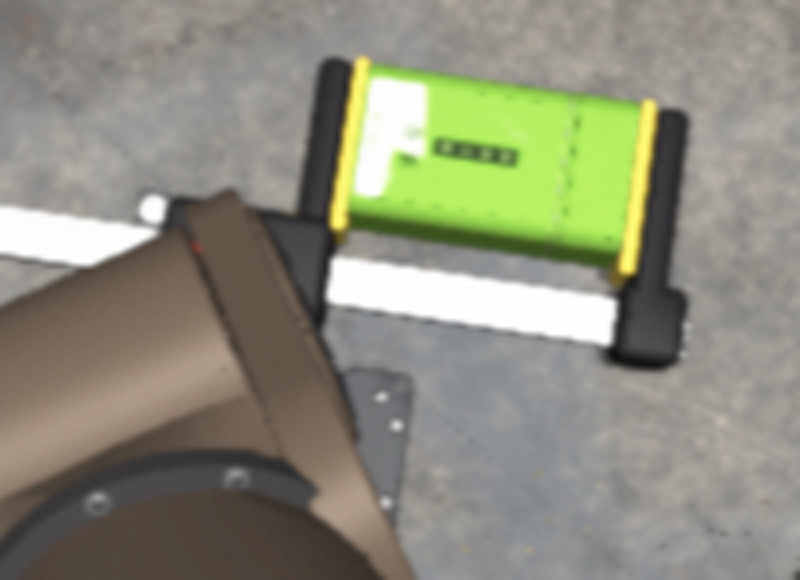

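The white collar has vanished, so the lid is apparently home. I'll hold to see whether the trigger has stalled or is still moving.

Emit:
drive_tool(
  steps=[
    {"slide": [0,0,0.001],"dr": [0,0,0],"fingers": 0.005},
    {"slide": [0,0,0.001],"dr": [0,0,0],"fingers": 0.005},
    {"slide": [0,0,0.001],"dr": [0,0,0],"fingers": 0.005},
    {"slide": [0,0,0.001],"dr": [0,0,0],"fingers": 0.005},
    {"slide": [0,0,0.001],"dr": [0,0,0],"fingers": 0.005},
  ],
)

```text
t: 5.53
eef_pos: [505.9, 300.9, 19.6]
tcp_rot: [-1.573, 0.001, -0.151]
ft_force: [1.7, -13.3, 3.8]
opening: 0.287
```

```bash
python3 - <<'E'
from h import *
im=optics.read_camera("top")[:,:,::-1].copy(); crop("s",im,290,160,400,230,7,"pics/top6.png")
s=env.state(); print(s["eef_pos"],s["opening"]*95.1,s["ft_force"])
def rep(f):
    i=cv2.imread(f) if isinstance(f,str) else f
    k=cv2.inRange(cv2.cvtColor(i,cv2.COLOR_BGR2HSV),(22,150,90),(32,255,255)); c,_=cv2.findContours(k,cv2.RETR_EXTERNAL,cv2.CHAIN_APPROX_NONE)
    for q in c:
        if cv2.contourArea(q)>60:
            r=cv2.minAreaRect(q)
            if 290<r[0][0]<420 and 150<r[0][1]<230: print(r, ray("top",r[0],56).round(1))
rep("pics/top0.png"); print(); rep(im)
E
```

```text
[505.94213906 300.94489082  19.59575644] 27.11175230464311 [  1.20574602 -13.04098945   1.28378429]
((395.8420104980469, 201.0446014404297), (6.251394271850586, 43.0699462890625), 7.431407928466797) [604.2  80.2  56. ]
```

View pics/top6.png

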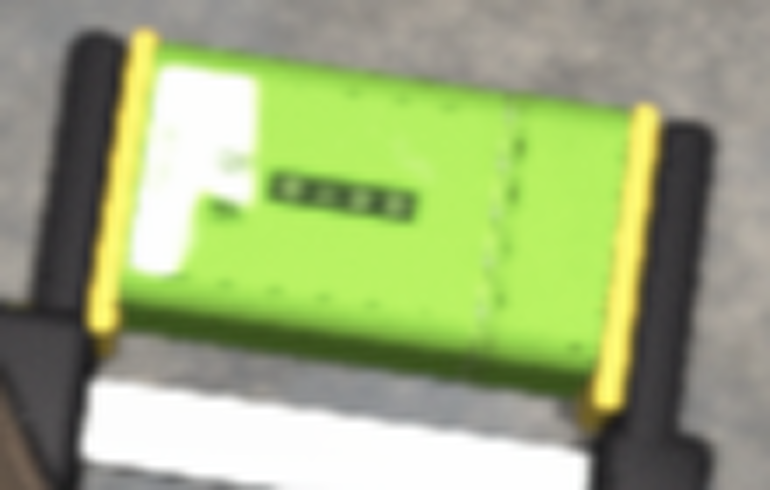

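The collar is gone and only a thin seam shows near (500,200). A third squeeze will confirm it: the trigger should stall early if the lid is home.

Emit:
drive_tool(
  steps=[
    {"slide": [0,0,0],"dr": [0,0,0],"fingers": 0.09},
    {"slide": [0,0,0],"dr": [0,0,0],"fingers": 0.09},
    {"slide": [0,0,0],"dr": [0,0,0],"fingers": 0.09},
    {"slide": [0,0,0],"dr": [0,0,0],"fingers": 0.09},
    {"slide": [0,0,0],"dr": [0,0,0],"fingers": 0.09},
  ],
)

```text
t: 6.0
eef_pos: [506.1, 302.1, 19.6]
tcp_rot: [-1.571, 0.0, -0.151]
ft_force: [0.5, -4.3, 0.8]
opening: 0.579
```

Emit:
drive_tool(
  steps=[
    {"slide": [0,0,0],"dr": [0,0,0],"fingers": 0.09},
    {"slide": [0,0,0],"dr": [0,0,0],"fingers": 0.09},
    {"slide": [0,0,0],"dr": [0,0,0],"fingers": 0.09},
    {"slide": [0,0,0],"dr": [0,0,0],"fingers": 0.09},
    {"slide": [0,0,0],"dr": [0,0,0],"fingers": 0.09},
  ],
)

```text
t: 6.42
eef_pos: [506.1, 302.6, 19.7]
tcp_rot: [-1.57, -0.0, -0.151]
ft_force: [0.1, 0.3, 0.4]
opening: 0.917
```

Emit:
drive_tool(
  steps=[
    {"slide": [0,0,0],"dr": [0,0,0],"fingers": 0.05},
    {"slide": [0,0,0],"dr": [0,0,0],"fingers": 0.03},
    {"slide": [0,0,0],"dr": [0,0,0],"fingers": 0.01},
    {"slide": [0,0,0],"dr": [0,0,0],"fingers": 0.01},
    {"slide": [0,0,0],"dr": [0,0,0],"fingers": 0.01},
  ],
)

```text
t: 6.83
eef_pos: [506.0, 302.2, 19.6]
tcp_rot: [-1.571, 0.0, -0.151]
ft_force: [1.5, -6.1, 1.5]
opening: 0.651
```

Emit:
drive_tool(
  steps=[
    {"slide": [0,0,0],"dr": [0,0,0],"fingers": 0.01},
    {"slide": [0,0,0],"dr": [0,0,0],"fingers": 0.01},
    {"slide": [0,0,0],"dr": [0,0,0],"fingers": 0.01},
    {"slide": [0,0,0],"dr": [0,0,0],"fingers": 0.01},
    {"slide": [0,0,0],"dr": [0,0,0],"fingers": 0.01},
  ],
)

```text
t: 7.25
eef_pos: [505.2, 297.3, 19.4]
tcp_rot: [-1.578, 0.004, -0.15]
ft_force: [1.6, -39.8, 9.3]
opening: 0.366
```

Emit:
drive_tool(
  steps=[
    {"slide": [0,0,0],"dr": [0,0,0],"fingers": 0.01},
    {"slide": [0,0,0],"dr": [0,0,0],"fingers": 0.01},
    {"slide": [0,0,0],"dr": [0,0,0],"fingers": 0.01},
    {"slide": [0,0,0],"dr": [0,0,0],"fingers": 0.01},
    {"slide": [0,0,0],"dr": [0,0,0],"fingers": 0.01},
  ],
)

```text
t: 7.67
eef_pos: [505.8, 300.8, 19.4]
tcp_rot: [-1.573, 0.001, -0.151]
ft_force: [0.6, -12.1, 1.3]
opening: 0.287
```

```bash
python3 - <<'E'
from h import *
im=optics.read_camera("top")[:,:,::-1].copy(); crop("s",im,290,160,400,230,7,"pics/top7.png")
s=env.state(); print(s["eef_pos"],s["opening"]*95.1,s["ft_force"])
E
```

```text
[505.76214399 300.85256014  19.38182085] 27.482277671968014 [  1.15253154 -12.47813079   0.59900089]
```

View pics/top7.png

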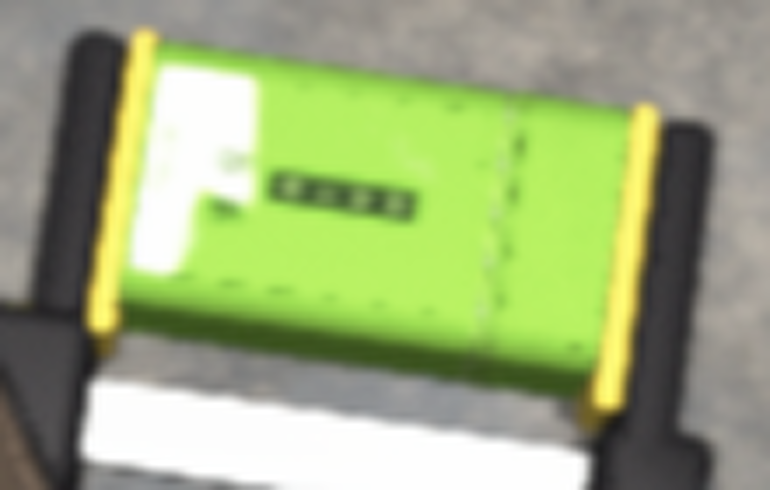

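The jaw hasn't moved and the trigger stalled at the same 27.5 mm, short of the 26 mm of a full squeeze, so the lid is home. I'll open, lift, then go over the tab with the fingers shut.

Emit:
drive_tool(
  steps=[
    {"slide": [0,0,0],"dr": [0,0,0],"fingers": 0.09},
    {"slide": [0,0,0],"dr": [0,0,0],"fingers": 0.09},
    {"slide": [0,0,0],"dr": [0,0,0],"fingers": 0.09},
    {"slide": [0,0,0],"dr": [0,0,0],"fingers": 0.09},
    {"slide": [0,0,0],"dr": [0,0,0],"fingers": 0.09},
  ],
)

```text
t: 8.13
eef_pos: [505.9, 302.1, 19.5]
tcp_rot: [-1.571, 0.001, -0.151]
ft_force: [0.8, -4.0, -1.4]
opening: 0.581
```

Emit:
drive_tool(
  steps=[
    {"slide": [0,0,0],"dr": [0,0,0],"fingers": 0.09},
    {"slide": [0,0,0],"dr": [0,0,0],"fingers": 0.09},
    {"slide": [0,0,0],"dr": [0,0,0],"fingers": 0.09},
    {"slide": [0,0,0],"dr": [0,0,0],"fingers": 0.09},
  ],
)

```text
t: 8.47
eef_pos: [506.4, 302.8, 19.8]
tcp_rot: [-1.57, -0.001, -0.151]
ft_force: [-0.3, -0.2, -0.3]
opening: 0.862
```

Emit:
drive_tool(
  steps=[
    {"slide": [0,-0.025,0],"dr": [0,0,0],"fingers": 0.09},
    {"slide": [0,-0.055,0],"dr": [0,0,0],"fingers": 0.09},
    {"slide": [0,-0.085,0],"dr": [0,0,0],"fingers": 0.06},
    {"slide": [0,-0.105,0],"dr": [0,0,0],"fingers": 0.03},
    {"slide": [0,-0.105,0],"dr": [0,0,0],"fingers": 0},
  ],
)

```text
t: 8.88
eef_pos: [507.7, 303.4, 129.0]
tcp_rot: [-1.567, -0.006, -0.15]
ft_force: [-0.0, 0.1, 0.6]
opening: 0.791
```

Emit:
drive_tool(
  steps=[
    {"slide": [0.027,0,-0.0022],"dr": [0,0,0],"fingers": 0},
    {"slide": [0.053,0,-0.0044],"dr": [0,0,0],"fingers": 0},
    {"slide": [0.079,0,-0.0066],"dr": [0,0,0],"fingers": 0},
    {"slide": [0.079,0,-0.0066],"dr": [0,0,0],"fingers": 0},
    {"slide": [0.079,0,-0.0066],"dr": [0,0,0],"fingers": 0},
  ],
)

```text
t: 9.3
eef_pos: [583.6, 283.5, 123.4]
tcp_rot: [-1.571, 0.001, -0.152]
ft_force: [-1.3, 0.4, -0.1]
opening: 0.441
```

Emit:
drive_tool(
  steps=[
    {"slide": [0,0,0],"dr": [0,0,0],"fingers": 0},
    {"slide": [0,0,0],"dr": [0,0,0],"fingers": 0},
    {"slide": [0,0,0],"dr": [0,0,0],"fingers": 0},
    {"slide": [0,0,0],"dr": [0,0,0],"fingers": 0},
    {"slide": [0,0,0],"dr": [0,0,0],"fingers": 0},
  ],
)

```text
t: 9.72
eef_pos: [582.9, 284.2, 124.8]
tcp_rot: [-1.571, -0.0, -0.15]
ft_force: [-0.2, -0.6, 0.6]
opening: 0.089
```

```bash
python3 - <<'E'
from h import *
i=optics.read_camera("side")[:,:,::-1]; crop("s",i,240,100,440,275,4,"pics/side8.png")
s=env.state(); print(s["eef_pos"],s["opening"]*95.1,s["ft_force"])
E
```

```text
[582.94928697 284.1845271  124.8161022 ] 5.280012556307942 [-0.07965499  0.62420224 -0.34276397]
```

View pics/side8.png

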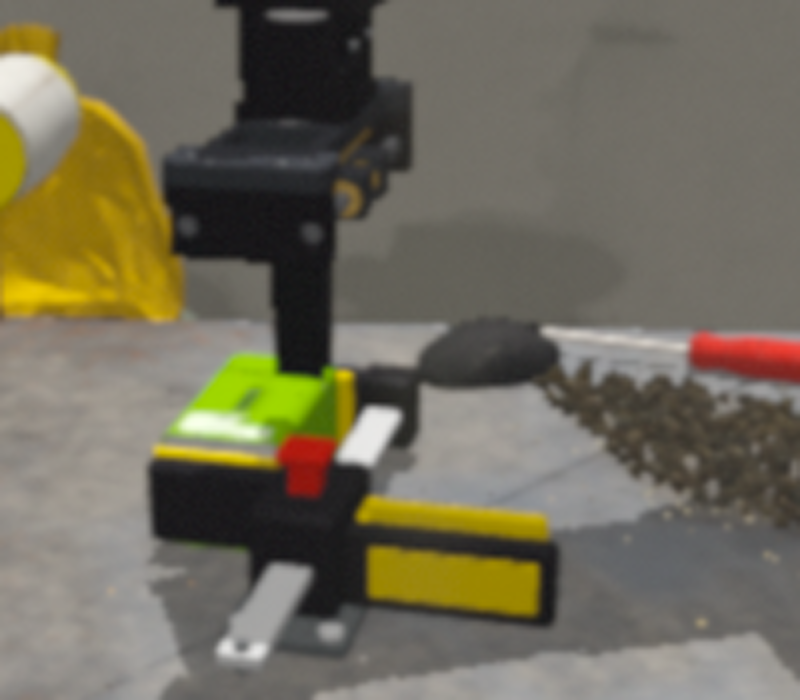

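The fingers are shut and directly over the tab (305,455 in the crop), and the trigger is back at rest. Now I'll press.

Emit:
drive_tool(
  steps=[
    {"slide": [0,0.02,0],"dr": [0,0,0],"fingers": 0},
    {"slide": [0,0.034,0],"dr": [0,0,0],"fingers": 0},
    {"slide": [0,0.038,0],"dr": [0,0,0],"fingers": 0},
    {"slide": [0,0.042,0],"dr": [0,0,0],"fingers": 0},
    {"slide": [0,0.046,0],"dr": [0,0,0],"fingers": 0},
  ],
)

```text
t: 10.18
eef_pos: [582.7, 283.9, 79.3]
tcp_rot: [-1.571, 0.001, -0.151]
ft_force: [-5.0, -1.8, 7.3]
opening: 0.001
```

Emit:
drive_tool(
  steps=[
    {"slide": [0,0.002,0],"dr": [0,0,0],"fingers": 0},
    {"slide": [0,0.002,0],"dr": [0,0,0],"fingers": 0},
    {"slide": [0,0.002,0],"dr": [0,0,0],"fingers": 0},
  ],
)

```text
t: 10.43
eef_pos: [582.7, 283.9, 78.3]
tcp_rot: [-1.571, 0.0, -0.151]
ft_force: [-5.5, -2.9, 10.9]
opening: -0.001
```

Nearly at the bottom (78.3 mm). I'll push slightly more and hold for over a second.

Emit:
drive_tool(
  steps=[
    {"slide": [0,0.001,0],"dr": [0,0,0],"fingers": 0},
    {"slide": [0,0.0015,0],"dr": [0,0,0],"fingers": 0},
    {"slide": [0,0.0015,0],"dr": [0,0,0],"fingers": 0},
    {"slide": [0,0.0015,0],"dr": [0,0,0],"fingers": 0},
    {"slide": [0,0.0015,0],"dr": [0,0,0],"fingers": 0},
  ],
)

```text
t: 10.85
eef_pos: [582.8, 283.9, 78.2]
tcp_rot: [-1.571, -0.0, -0.151]
ft_force: [-10.6, -4.1, 24.8]
opening: 0.004
```

Emit:
drive_tool(
  steps=[
    {"slide": [0,0,0],"dr": [0,0,0],"fingers": 0},
    {"slide": [0,0,0],"dr": [0,0,0],"fingers": 0},
    {"slide": [0,0,0],"dr": [0,0,0],"fingers": 0},
    {"slide": [0,0,0],"dr": [0,0,0],"fingers": 0},
    {"slide": [0,0,0],"dr": [0,0,0],"fingers": 0},
  ],
)

```text
t: 11.27
eef_pos: [582.8, 283.9, 78.2]
tcp_rot: [-1.571, -0.0, -0.151]
ft_force: [-10.3, -3.9, 24.2]
opening: 0.005
```

Emit:
drive_tool(
  steps=[
    {"slide": [0,0,0],"dr": [0,0,0],"fingers": 0},
    {"slide": [0,0,0],"dr": [0,0,0],"fingers": 0},
    {"slide": [0,0,0],"dr": [0,0,0],"fingers": 0},
    {"slide": [0,0,0],"dr": [0,0,0],"fingers": 0},
    {"slide": [0,0,0],"dr": [0,0,0],"fingers": 0},
  ],
)

```text
t: 11.68
eef_pos: [582.8, 283.9, 78.2]
tcp_rot: [-1.571, -0.0, -0.151]
ft_force: [-10.1, -3.2, 24.7]
opening: 0.004
```

Emit:
drive_tool(
  steps=[
    {"slide": [0,0,0],"dr": [0,0,0],"fingers": 0},
    {"slide": [0,0,0],"dr": [0,0,0],"fingers": 0},
    {"slide": [0,0,0],"dr": [0,0,0],"fingers": 0},
    {"slide": [0,0,0],"dr": [0,0,0],"fingers": 0},
    {"slide": [0,0,0],"dr": [0,0,0],"fingers": 0},
  ],
)

```text
t: 12.1
eef_pos: [582.8, 283.9, 78.2]
tcp_rot: [-1.571, -0.0, -0.151]
ft_force: [-10.0, -4.5, 24.1]
opening: 0.005
```

```bash
python3 - <<'E'
from h import *
im=optics.read_camera("top")[:,:,::-1].copy(); crop("s",im,220,150,420,295,4,"pics/top9.png")
s=env.state(); print(s["eef_pos"],s["opening"]*95.1,s["ft_force"])
E
```

```text
[582.80332965 283.95169568  78.20652518] 0.6479707250563328 [-9.99187106 -3.8536329  23.31972021]
```

View pics/top9.png

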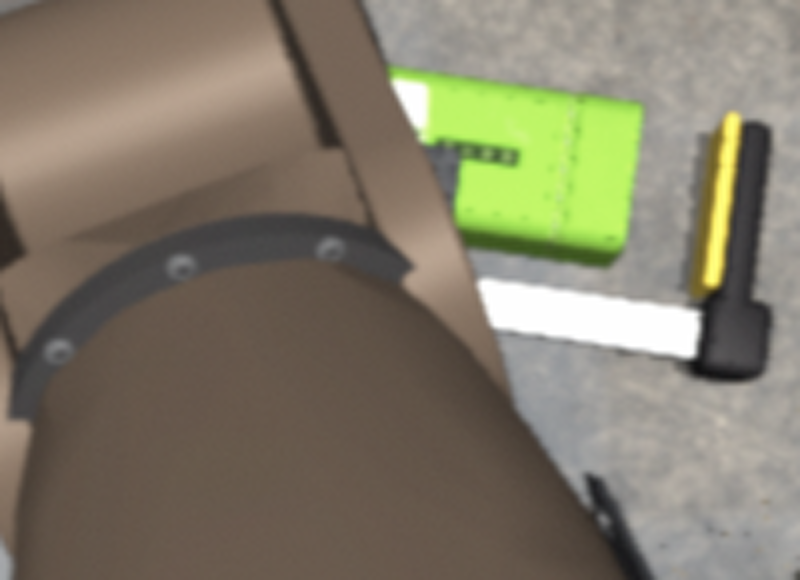

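The jaw has sprung open, past its starting place (jaw arm at x≈755 in the crop versus ≈740 at the start), and the lid is still home. Next I'll lift off and back away.

Emit:
drive_tool(
  steps=[
    {"slide": [0,0,0],"dr": [0,0,0],"fingers": 0},
    {"slide": [0,-0.01,0],"dr": [0,0,0],"fingers": 0},
    {"slide": [0,-0.035,0],"dr": [0,0,0],"fingers": 0},
    {"slide": [0,-0.065,0],"dr": [0,0,0],"fingers": 0},
    {"slide": [0,-0.095,0],"dr": [0,0,0],"fingers": 0},
  ],
)

```text
t: 12.57
eef_pos: [582.9, 283.9, 171.6]
tcp_rot: [-1.571, 0.001, -0.151]
ft_force: [0.2, 0.5, 0.4]
opening: 0.003
```

Emit:
drive_tool(
  steps=[
    {"slide": [-0.03,0,0.02],"dr": [0,0,0],"fingers": 0},
    {"slide": [-0.06,0,0.04],"dr": [0,0,0],"fingers": 0},
    {"slide": [-0.09,0,0.06],"dr": [0,0,0],"fingers": 0},
    {"slide": [-0.12,0,0.08],"dr": [0,0,0],"fingers": 0},
    {"slide": [-0.14,0,0.09],"dr": [0,0,0],"fingers": 0},
  ],
)

```text
t: 12.98
eef_pos: [456.1, 395.9, 171.0]
tcp_rot: [-1.57, -0.0, -0.15]
ft_force: [-0.6, 0.2, 0.3]
opening: 0.007
```

Emit:
drive_tool(
  steps=[
    {"slide": [0,0,0],"dr": [0,0,0],"fingers": 0},
    {"slide": [0,0,0],"dr": [0,0,0],"fingers": 0},
    {"slide": [0,0,0],"dr": [0,0,0],"fingers": 0},
    {"slide": [0,0,0],"dr": [0,0,0],"fingers": 0},
  ],
)

```text
t: 13.32
eef_pos: [459.2, 393.4, 170.3]
tcp_rot: [-1.571, -0.0, -0.152]
ft_force: [0.1, -0.1, 0.9]
opening: 0.001
```

```bash
python3 - <<'E'
from h import *
im=optics.read_camera("top")[:,:,::-1].copy(); crop("s",im,220,150,420,295,4,"pics/top10.png")
s=env.state(); print(s["t"],s["eef_pos"],s["ft_force"])
k=cv2.inRange(cv2.cvtColor(im,cv2.COLOR_BGR2HSV),(35,120,80),(60,255,255)); c,_=cv2.findContours(k,cv2.RETR_EXTERNAL,cv2.CHAIN_APPROX_NONE)
def c4(x,y,z): return ray("top",(220+x/4-.375,150+y/4-.375),z)
ex=np.array([-.15,-.989,0])
print("tin length",(c4(640,180,68)-c4(360,150,68))@ex)
E
```

```text
13.3667 [459.24403459 393.25821447 170.25438699] [-0.45605439  0.04093741 -0.34931694]
tin length 119.08816640014352
```

View pics/top10.png

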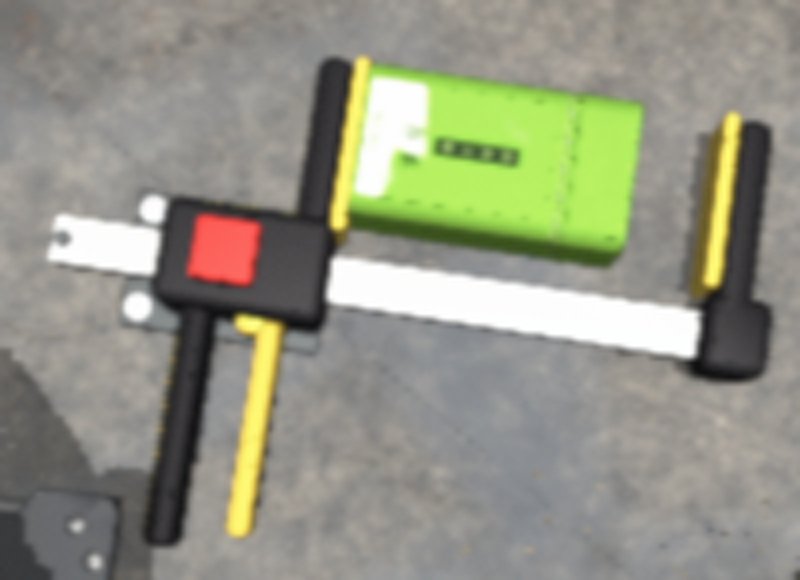

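```bash
python3 -c "
from cell import env
print(env.job_done())"
```

```text
the job is handed in; nothing more can be done
None
```

The lid is home, the jaw has sprung open again and the tin still lies between the pads. I handed the job in at about 13.4 s.

- **Squeezes:** I squeezed the trigger three times. The first brought the jaw to the lid, and the second pressed the lid in until its white collar disappeared. The third was a check: the jaw did not move and the trigger stalled at the same place.
- **Release:** I pressed the red tab to 78 mm, its full 8 mm, and held it there for about 1.7 s. Then I backed the arm away; the fingers did not come near the tin.
- **Last checks:**
  - The tin measured about 119 mm long, which is its length with the lid home.
  - The jaw sits about 6 mm further open than it began, within the 4–12 mm expected for fully open. That is a rough picture estimate, because I had no direct reading of the jaw.
  - The trigger and tab are back at rest, and the robot is touching nothing.
- **Disagreements:**
  - The squeeze point was about 2–3 mm off my first camera estimate, so I corrected for it before the second squeeze.
  - One attempt to measure the pad spacing by colour mask found no pads in the squeezed view, so I judged that step from the picture and the trigger stall.

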